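# Turn the paint carousel to the red jar and hold it

## Robot

A 6-joint arm with a two-finger parallel gripper is mounted at the origin on the work surface. World frame = base frame: x ahead of the robot, y to its left, z up, the work surface at z = 0. Lengths are in m, angles in rad, forces in N, time in s.
With the tool pointing down it reaches from about 0.35 to 0.975 m from the base axis. Payload 4.9 kg.
Tool frame: the origin (TCP) lies between the finger pads, 19 mm behind the fingertips; this is the grasp point; z points along the fingers, y is the line along which they close (so a half turn about z gives the same grasp; the last joint's range is limited). The gripper opens to 85 mm and grips with 20 to 120 N. Pads are 22 mm wide; open, the fingers measure 114 mm over their backs; the gripper's body (76 mm by 85 mm) begins 54 mm behind the grasp point. The pads swing forward as they close: fully open they stand 13 mm farther back than shut.
Start: joints at [1.139, 0.053, 1.613, -0, 1.476, -0.119], TCP at [0.192, 0.595, 0.25] pointing down, gripper open.
Joint ranges: [-3.01, 3.01], [-1.01, 2.22], [0.06, 2.58], [-1.02, 4.17], [0.09, 2.62], [-3.14, 3.14]. Speed limits (rad/s): [2.57, 2.57, 3.14, 3.14, 3.14, 3.14].

## Interface

Orientations are given as a unit quaternion [w, x, y, z].
In Python, from plant import state, optics, ticket, nets gives the robot as it stands. The module is installed in compiled form; this text tells all that it offers.
- The arm moves only by the shell command python3 -m inch 'ROWS' [OPENING]. ROWS is JSON, a list of rows, each an object of numbers: "dx", "dy", "dz": the shift along the tool's x, y, z as a fraction of full scale; "rx", "ry", "rz": the turn, a rotation vector about the tool's x, y, z as a fraction of full scale. In form: [{"dx": .., "dy": .., "dz": .., "rx": .., "ry": .., "rz": ..}, ...]. A call has 1 to 5 rows; each row is the pose to reach, as a shift and turn from the pose commanded when the call began, along the tool's axes at that moment; what a row does not reach only later rows make up. Full scale, the value 1, is 0.8 m for a shift and 1.5 rad for a turn. A row lasts 1/10 s, in which the tool goes at most 50 mm and 8.59 degrees, less where a joint would pass 70% of its speed; a pose out of reach is approached as far as the arm can. A call with a number of a shift or a turn outside -1 to 1 is refused whole. A call with a gripper value outside its range is refused whole. OPENING is the opening, from -1 (shut) to 1 (fully open), set as the call begins (- or left out, the last holds). The fingers move at their own pace and stop on an object; the grip force is fixed at half the most. Time passes only in rows, so rows that repeat a pose let the fingers close. It gives the time, the measured TCP pose, the force, the opening and the grip force at its end, in the units of the state.
- state(): the state, without advancing time (a new reading comes with each control period).
- optics.grab_frame(name): name is "scene" or "top" or "wrist"; returns the picture (420x560x3 uint8, red, green, blue); there is no depth.
- optics.camera_info(name): a dict with "fx", "fy", "cx", "cy" (pixels), "R" (3x3) and "t" (3): a world point X has camera coordinates R X + t. Camera axes: x right, y down, z forward; pixel columns grow to the right and rows downward; lengths in m; the calibration is good to about 2 mm. A picture is of the moment at which its call begins: read the wrist's pose just before it. camera_info takes no time and is no camera call; for the wrist camera it gives the pose at the moment of the call.
- ticket.job_done(): hands the job in; it is judged then, once.
Trained networks look in the newest picture that a camera, given by its name, has taken for a name from the list of things; names that differ only in an ending like _2 or _b are one class to them, and where a whole thing is asked for, a point or a joint stands for the part that bears it (a point fixed in the world has none). Each returns a list of dicts, best first, with "confidence" (0 to 1); they miss things now and then, are a little off and sometimes report something else, mostly with a low value. They report only what shows in the picture. A call takes as long as a camera call. They do not tell look-alikes from the thing itself.
- nets.boxes_of(camera, name): "bbox" ([centre column, centre row, width, height] in pixels, round what is visible of it).
- nets.outline_of(camera, name): "pixels" (420x560 bool, what is visible of it) and "bbox" ([centre column, centre row, width, height] in pixels, round what is visible of it).
The state is a dict: "time": time; "joint_pos": joint angles; "joint_vel": joint speeds; "joint_efforts": joint torques, N m; "tool_pos": TCP position; "tool_rot": TCP orientation; "contact_force": force on the tool from outside, world axes, zero at the start; "ft_torque": the same for the moment, N m; "gripper_width": opening from 0.0 (shut) to 1.0 (fully open); "grasp_force": force on a finger pad.
Only numpy, scipy, OpenCV 4.12 (cv2) and the standard library are available. Lean on these libraries where they do the work, as an engineer would, in place of code of your own. Each camera call takes 0.05 s, during which the arm holds its last target. There are 200 camera calls.

## Task

Turn the paint carousel until the jar with the red lid stands at the front, in line with the brass pointer on the base board, then keep a firm grip on the carousel's wooden crossbar handle so that it stays still while I unscrew that lid: finish while holding it, do not let go. Keep all the jars upright in their cups and leave the mug, the tape and the dish where they are.

Things in the scene. Friction and masses are not known exactly. Their poses are not given: they have to be found in the camera images.
- stand: fixed wooden base board, 370 x 300 mm, top 24 mm above the table. Origin on the table under the carousel's turning axis. Its front is its -x side, roughly towards the robot, reaching 225 mm from the axis (back 145, sides 150 mm), with a brush rest holding three brushes along y, up to 45 mm high. A jar is at the front, in line with the pointer, when it lies on this body's -x axis
- pointer (a point): middle of a flat brass arrow on the base board, 30 mm long, pointing at the carousel on the front centre line between the brushes and the carousel, 158 mm from the turning axis, 27 mm above the table
- carousel: cream round tray, 280 mm across, 12 mm thick, on a free-running bearing (drag 0.03 N m, coasts a little, no stops, turns endlessly either way). Origin on the vertical turning axis at its underside, 36 mm above the table; x along the crossbar handle, z up. Eight jar cups 45 degrees apart, centres 105 mm from the axis. Tray, jars, post and handle turn as one
- handle: wooden crossbar on the carousel's 16 mm centre post: 112 mm long (its x), 20 mm wide (its y), 24 mm high (its z), rigid with the carousel. Origin at the bar's centre, on the turning axis, 158 mm above the table. The lids end 45 mm below it, so a gripper from above can close across the 20 mm width and turn with it
- jar_red: paint jar with a red lid and red body with a paper label, 45 mm across and 65 mm tall, about 0.12 kg, loose in one of the carousel's cups (16 mm deep, 2 mm play all round, its centre 105 mm from the turning axis); origin at the centre of its underside, z up; the wanted jar, at first over 45 degrees off the front
- jar_yellow: paint jar with a yellow lid and yellow body with a paper label, 45 mm across and 65 mm tall, about 0.12 kg, loose in one of the carousel's cups (16 mm deep, 2 mm play all round, its centre 105 mm from the turning axis); origin at the centre of its underside, z up
- jar_blue: paint jar with a blue lid and blue body with a paper label, 45 mm across and 65 mm tall, about 0.12 kg, loose in one of the carousel's cups (16 mm deep, 2 mm play all round, its centre 105 mm from the turning axis); origin at the centre of its underside, z up
- jar_green: paint jar with a green lid and green body with a paper label, 45 mm across and 65 mm tall, about 0.12 kg, loose in one of the carousel's cups (16 mm deep, 2 mm play all round, its centre 105 mm from the turning axis); origin at the centre of its underside, z up
- jar_white: paint jar with a white lid and white body with a paper label, 45 mm across and 65 mm tall, about 0.12 kg, loose in one of the carousel's cups (16 mm deep, 2 mm play all round, its centre 105 mm from the turning axis); origin at the centre of its underside, z up
- jar_black: paint jar with a black lid and black body with a paper label, 45 mm across and 65 mm tall, about 0.12 kg, loose in one of the carousel's cups (16 mm deep, 2 mm play all round, its centre 105 mm from the turning axis); origin at the centre of its underside, z up
- jar_turquoise: paint jar with a turquoise lid and turquoise body with a paper label, 45 mm across and 65 mm tall, about 0.12 kg, loose in one of the carousel's cups (16 mm deep, 2 mm play all round, its centre 105 mm from the turning axis); origin at the centre of its underside, z up
- jar_violet: paint jar with a violet lid and violet body with a paper label, 45 mm across and 65 mm tall, about 0.12 kg, loose in one of the carousel's cups (16 mm deep, 2 mm play all round, its centre 105 mm from the turning axis); origin at the centre of its underside, z up
- mug: blue ceramic water mug, 80 mm across, 90 mm tall, handle on its +y side; stands beside the base board; origin at the centre of its underside
- tape: roll of beige masking tape lying flat, 90 mm across, 25 mm high; origin at the centre of its underside
- dish: white ceramic mixing dish, 84 mm across, 26 mm high, behind the base board; origin at the centre of its underside
Mind the look-alikes: they are no part of the job. There is more than one size of the jar_yellow; the one meant has the size given above.

How it is judged:
By the outcome, as a careful person would: the job done as asked, in the order asked, and still so for the second after the job is handed in, while the arm keeps its last pose, push and grip.
It also fails if it takes over 64 s, if anything falls off the work surface, if the arm or the gripper's body presses on something with over 40 N, if the wrist force passes 120 N, or if a joint passes its speed limit or range.

## Working session

There is one attempt and no reset: what is moved stays moved. The work goes in short steps, Python scripts to look and compute and a shell command to move; the robot and the scene stay as the last step left them, time stands still between calls to the robot, and variables do not carry over. Pictures are saved under pics/ and viewed, at most 10 in all, crops included, and the job is handed in when it is done.

```bash
mkdir -p pics; cat > h.py <<'E'
import numpy as np, cv2
from plant import state, optics, ticket, nets
def ray(cam,u,v,z):
    c=optics.camera_info(cam);R=np.array(c["R"]);t=np.array(c["t"])
    d=R.T@np.array([(u-c["cx"])/c["fx"],(v-c["cy"])/c["fy"],1]);o=-R.T@t
    return o+d*(z-o[2])/d[2]
def proj(cam,X):
    c=optics.camera_info(cam);p=np.array(c["R"])@np.array(X)+np.array(c["t"])
    return c["fx"]*p[0]/p[2]+c["cx"],c["fy"]*p[1]/p[2]+c["cy"]
E
python3 - <<'E'
from h import *
a=optics.grab_frame("scene");b=optics.grab_frame("top")
cv2.imwrite("pics/s.png",a[:,:,::-1]);cv2.imwrite("pics/t.png",b[:,:,::-1])
for n,z in [("handle",.17),("carousel",.048),("stand",.024),("jar_red",.113),("jar_yellow",.113),("jar_violet",.113),("jar_green",.113),("jar_blue",.113),("jar_turquoise",.113)]:
    for r in nets.boxes_of("top",n)[:3]: print(n,round(r["confidence"],2),np.round(r["bbox"]),np.round(ray("top",*r["bbox"][:2],z),3))
print(state())
E
```

```text
handle 0.9 [337. 244.  29.  64.] [ 0.539 -0.078  0.17 ]
carousel 0.96 [329. 242. 135. 141.] [ 0.544 -0.079  0.048]
stand 0.63 [335. 262. 203. 219.] [ 0.503 -0.094  0.024]
jar_red 0.85 [347. 189.  26.  27.] [ 0.641 -0.105  0.113]
jar_red 0.28 [416. 171.  49.  45.] [ 0.675 -0.234  0.113]
jar_yellow 0.73 [280. 223.  28.  22.] [0.579 0.019 0.113]
jar_yellow 0.64 [197. 216.  17.  14.] [0.592 0.172 0.113]
jar_yellow 0.53 [198. 164.  20.  15.] [0.689 0.172 0.113]
jar_violet 0.94 [385. 259.  29.  26.] [ 0.512 -0.172  0.113]
jar_green 0.81 [381. 219.  32.  22.] [ 0.586 -0.167  0.113]
jar_blue 0.75 [282. 266.  29.  23.] [0.499 0.016 0.113]
jar_turquoise 0.73 [308. 193.  22.  26.] [ 0.634 -0.032  0.113]
{'time': 0.55, 'joint_pos': array([ 1.13901751e+00,  5.26536701e-02,  1.61292041e+00,  3.19655758e-05,
        1.47602257e+00, -1.18991907e-01]), 'joint_vel': array([-6.41325960e-05, -1.71938550e-03, -8.00517086e-04,  7.60061276e-04,
       -2.14634597e-03, -7.78269812e-05]), 'joint_efforts': array([-8.88293334e-05, -3.93309474e+01, -3.70139515e+01, -1.61496546e-04,
        9.69639295e-04, -1.10275970e-06]), 'tool_pos': array([0.19229286, 0.59464939, 0.25002011]), 'tool_rot': array([-1.58554556e-05,  1.55758193e-01,  9.87795214e-01,  2.40157031e-06]), 'contact_force': array([-0.33446612, -0.38021326, -0.27326532]), 'ft_torque': array([-0.01072528,  0.01881939,  0.00084071]), 'grasp_force': 0.0, 'gripper_width': 0.9993051678042866}
```

View pics/t.png

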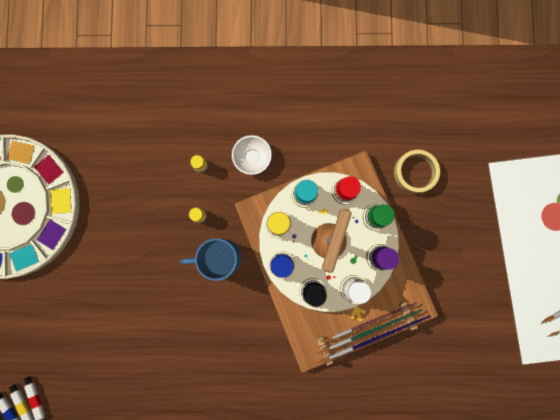

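View pics/s.png

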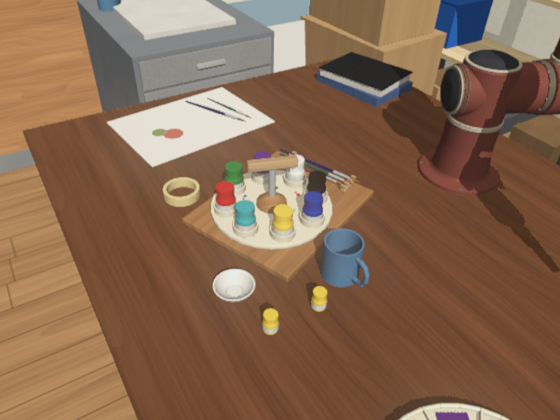

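The top picture shows the carousel's red lid at (347,189), the handle from about (345,211) to (330,270), and the pointer at (357,313).
- **Candidates for the red jar:** the red lid at (347,189), a painted red dot on the paper at (553,216), a red swatch in the palette at (49,168) and a red marker at (33,390). Only the first is a jar in a cup.
- **Yellow look-alikes:** small jars at (198,163) and (197,215).

Next I'll measure more precisely and check the choice in one crop.

```bash
cat > m.py <<'E'
from h import *
from scipy.optimize import least_squares
names="red green violet white black blue yellow turquoise".split()
b=optics.grab_frame("top")
hsv=cv2.cvtColor(b,cv2.COLOR_RGB2HSV)
P=[]
for n in names:
    rs=nets.outline_of("top","jar_"+n)
    ok=[]
    for r in rs:
        p=ray("top",*r["bbox"][:2],.09)
        if r["confidence"]>.3 and np.hypot(p[0]-.544,p[1]+.079)<.14: ok.append((r,p))
    if not ok: print("miss",n);P.append([np.nan]*2);continue
    r=ok[0][0]; v,u=np.nonzero(r["pixels"]); 
    p=ray("top",u.mean(),v.mean(),.095); P.append(p[:2])
P=np.array(P);k=-np.arange(8)*np.pi/4
f=lambda q:np.nan_to_num(np.c_[q[0]+.105*np.cos(q[2]+k),q[1]+.105*np.sin(q[2]+k)]-P).ravel()
s=least_squares(f,[.544,-.079,-.25]);print("centre",s.x[:2],"red deg",np.degrees(s.x[2]),"rms",np.sqrt(2*s.cost/16))
r=nets.outline_of("top","handle")[0];v,u=np.nonzero(r["pixels"])
w=np.array([ray("top",a,c,.168)[:2] for a,c in zip(u,v)]);m=w.mean(0);e=np.linalg.svd(w-m,full_matrices=False)[2][0]
print("handle",m,np.degrees(np.arctan2(e[1],e[0])),r["confidence"])
r=nets.outline_of("top","carousel")[0];v,u=np.nonzero(r["pixels"])
print("carousel",ray("top",(u.min()+u.max())/2,(v.min()+v.max())/2,.042))
for r in nets.boxes_of("top","pointer"): print("pointer",r["bbox"],r["confidence"],ray("top",*r["bbox"][:2],.027))
r=nets.outline_of("top","stand")[0];v,u=np.nonzero(r["pixels"])
w=np.array([ray("top",a,c,.024)[:2] for a,c in zip(u,v)])
q=cv2.minAreaRect((w*1000).astype(np.float32));print("stand",q,r["confidence"])
E
python3 - <<'E'
from m import *
cv2.imwrite("pics/c.png",cv2.resize(b[140:390,220:450],None,fx=2.4,fy=2.4,interpolation=cv2.INTER_CUBIC)[:,:,::-1])
E
```

```text
centre [ 0.54559709 -0.07632713] red deg -18.121623409653456 rms 0.001373908729959042
handle [ 0.54541703 -0.07648577] 161.7776623737425 0.65
carousel [ 0.5440738 -0.0793606  0.042    ]
pointer [337.7, 262.9, 197.8, 225.4] 0.76 [ 0.50071107 -0.09833571  0.027     ]Traceback (most recent call last):
  File "<stdin>", line 1, in <module>
  File "m.py", line 26, in <module>
    w=np.array([ray("top",a,c,.024)[:2] for a,c in zip(u,v)])
                ~~~^^^^^^^^^^^^^^^^
  File "h.py", line 4, in ray
    c=optics.camera_info(cam);R=np.array(c["R"]);t=np.array(c["t"])
ValueError: time passes only in moves, steps and waits
```

```bash
python3 - <<'E'
s=open('h.py').read()
s=s.replace("def ray","import functools\n@functools.lru_cache\ndef ci(c): return optics.camera_info(c)\ndef ray",1).replace('c=optics.camera_info(cam)','c=ci(cam)')
open('h.py','w').write(s)
E
python3 - <<'E'
from m import *
print(s.x, state()["time"])
cv2.imwrite("pics/c.png",cv2.resize(b[140:390,220:450],None,fx=2.4,fy=2.4,interpolation=cv2.INTER_CUBIC)[:,:,::-1])
E
```

```text
centre [ 0.54578311 -0.07607881] red deg -18.103116599980087 rms 0.0013763806247313701
handle [ 0.54632365 -0.07651649] 161.64533465169208 0.85
carousel [ 0.54407442 -0.07835802  0.042     ]
pointer [337.8, 261.8, 198.1, 224.5] 0.6 [ 0.50293224 -0.09856972  0.027     ]
stand ((506.9580993652344, -93.10311889648438), (374.2413635253906, 299.9776611328125), 22.101045608520508) 0.65
[ 0.54578311 -0.07607881 -0.31595899] 1.85
```

View pics/c.png

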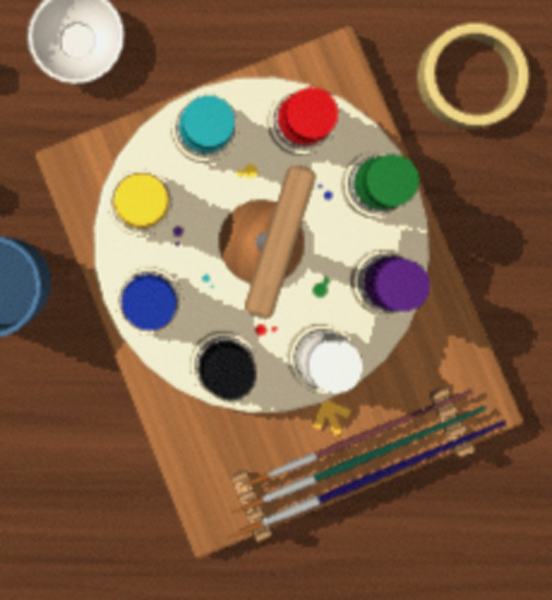

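The crop confirms the choice: the red lid is at crop (308,116) on a jar of the given size in its cup. The handle is in line with it, and the pointer is at crop (331,415). The handle and red jar lie at -18.2° and the front at about -157.9°, so the turn is about 140° clockwise. I'll cross over first.

```bash
cat > g.py <<'E'
import sys
from h import *
from scipy.spatial.transform import Rotation as Ro
x,y,z,yaw=map(float,sys.argv[1:5])
s=state();w,a,b,c=s["tool_rot"];R=Ro.from_quat([a,b,c,w])
T=Ro.from_euler("z",yaw,degrees=True)*Ro.from_euler("x",180,degrees=True)
d=R.inv().apply(np.array([x,y,z])-s["tool_pos"])/.8
print("d",np.round(d,4),"r",np.round((R.inv()*T).as_rotvec()/1.5,4),"pos",s["tool_pos"].round(4),"F",s["contact_force"].round(1),"j6",s["joint_pos"][5].round(2),"t",s["time"])
E
python3 -c "
from h import *
p=ray('top',357.9,312.9,.027);print(p,np.degrees(np.arctan2(p[1]+.0763,p[0]-.5458)),np.hypot(p[1]+.0763,p[0]-.5458))"
M='{"dx":-0.679,"dy":-0.662}'
python3 -m inch '[{"dx":-0.679,"dy":-0.662},{"dx":-0.679,"dy":-0.662},{"dx":-0.679,"dy":-0.662},{"dx":-0.679,"dy":-0.662},{"dx":-0.679,"dy":-0.662}]'
python3 g.py .5457 -.0765 .25 161.8
```

```text
[ 0.40086538 -0.13754125  0.027     ] -157.0938055722779 0.1573420979150318
d [-0.6785 -0.6623 -0.    ] r [-0.     -0.      0.0032] pos [0.1923 0.5946 0.25  ] F [ 0.1 -0.3 -0.7] j6 -0.12 t 1.85validation failed for argument at $[0]...
```

```bash
python3 -m inch '[{"dx":-0.679,"dy":-0.662,"dz":0,"rx":0,"ry":0,"rz":0},{"dx":-0.679,"dy":-0.662,"dz":0,"rx":0,"ry":0,"rz":0},{"dx":-0.679,"dy":-0.662,"dz":0,"rx":0,"ry":0,"rz":0},{"dx":-0.679,"dy":-0.662,"dz":0,"rx":0,"ry":0,"rz":0},{"dx":-0.679,"dy":-0.662,"dz":0,"rx":0,"ry":0,"rz":0}]'
python3 g.py .5457 -.0765 .25 161.8
```

```text
time: 2.35
tool_pos: [0.3094, 0.3718, 0.2502]
tool_rot: [0.0, 0.155, 0.988, 0.0]
contact_force: [1.0, 0.2, -0.5]
gripper_width: 1.002
grasp_force: 0.0
d [-4.532e-01 -4.427e-01  2.000e-04] r [0.0004 0.0004 0.0037] pos [0.3094 0.3718 0.2502] F [ 1.   0.2 -0.5] j6 -0.54 t 2.35
```

```bash
python3 -m inch '[{"dx":-0.45,"dy":-0.44,"dz":0,"rx":0,"ry":0,"rz":0},{"dx":-0.45,"dy":-0.44,"dz":0,"rx":0,"ry":0,"rz":0},{"dx":-0.45,"dy":-0.44,"dz":0,"rx":0,"ry":0,"rz":0},{"dx":-0.45,"dy":-0.44,"dz":0,"rx":0,"ry":0,"rz":0},{"dx":-0.45,"dy":-0.44,"dz":0,"rx":0,"ry":0,"rz":0}]' >/dev/null
python3 -m inch '[{"dx":-0.22,"dy":-0.21,"dz":0,"rx":0,"ry":0,"rz":0},{"dx":-0.22,"dy":-0.21,"dz":0,"rx":0,"ry":0,"rz":0},{"dx":-0.22,"dy":-0.21,"dz":0,"rx":0,"ry":0,"rz":0},{"dx":-0.22,"dy":-0.21,"dz":0,"rx":0,"ry":0,"rz":0},{"dx":-0.22,"dy":-0.21,"dz":0,"rx":0,"ry":0,"rz":0}]'
python3 g.py .5457 -.0765 .25 161.8
```

```text
time: 3.35
tool_pos: [0.5418, -0.0643, 0.2502]
tool_rot: [0.0, 0.156, 0.988, -0.0]
contact_force: [-0.2, -0.3, 0.1]
gripper_width: 1.0
grasp_force: 0.0
d [-0.0094 -0.013   0.0003] r [0.     0.0005 0.0024] pos [ 0.5418 -0.0643  0.2502] F [-0.2 -0.3  0.1] j6 -1.51 t 3.35
```

```bash
python3 -m inch '[{"dx":-0.009,"dy":-0.013,"dz":0,"rx":0,"ry":0,"rz":0.0024},{"dx":-0.009,"dy":-0.013,"dz":0,"rx":0,"ry":0,"rz":0.0024}]' >/dev/null
python3 g.py .5457 -.0765 .156 161.8
python3 - <<'E'
from h import *
c=ci("wrist");b=optics.grab_frame("wrist");cv2.imwrite("pics/w.png",b[:,:,::-1])
r=nets.outline_of("wrist","handle")
for q in r:
    v,u=np.nonzero(q["pixels"]);w=np.array([ray("wrist",a,d,.170)[:2] for a,d in zip(u,v)]);m=w.mean(0);e=np.linalg.svd(w-m,full_matrices=False)[2][0]
    print(q["confidence"],m,np.degrees(np.arctan2(e[1],e[0])),[round(x) for x in q["bbox"]])
E
```

```text
d [-0.0016 -0.0011  0.1172] r [ 0.     -0.0006 -0.0011] pos [ 0.5448 -0.0753  0.2498] F [-0.9  1.1 -0.4] j6 -1.52 t 3.55
0.68 [ 0.53859483 -0.07620377] -18.405593902431796 [276, 222, 32, 134]
```

View pics/w.png

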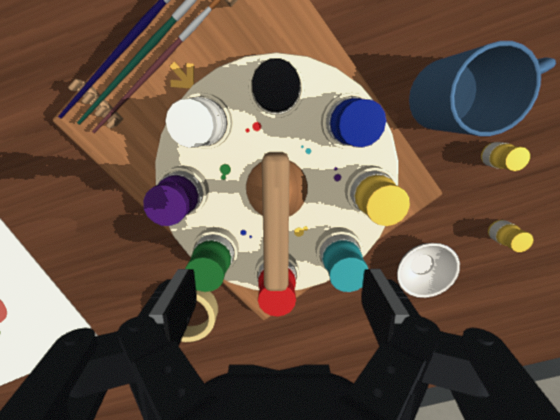

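The wrist view shows the bar at column 276, running from row 152 to 290 and centred between the open fingers, with the red lid at (277,297). Now I go down and close.

```bash
python3 -m inch '[{"dx":-0.001,"dy":-0.001,"dz":0.03,"rx":0,"ry":0,"rz":0},{"dx":-0.001,"dy":-0.001,"dz":0.06,"rx":0,"ry":0,"rz":0},{"dx":-0.001,"dy":-0.001,"dz":0.09,"rx":0,"ry":0,"rz":0},{"dx":-0.001,"dy":-0.001,"dz":0.115,"rx":0,"ry":0,"rz":0},{"dx":-0.001,"dy":-0.001,"dz":0.115,"rx":0,"ry":0,"rz":0}]'
python3 -m inch '[{"dx":0,"dy":0,"dz":0,"rx":0,"ry":0,"rz":0},{"dx":0,"dy":0,"dz":0,"rx":0,"ry":0,"rz":0},{"dx":0,"dy":0,"dz":0,"rx":0,"ry":0,"rz":0},{"dx":0,"dy":0,"dz":0,"rx":0,"ry":0,"rz":0},{"dx":0,"dy":0,"dz":0,"rx":0,"ry":0,"rz":0}]' -1
python3 -m inch '[{"dx":0,"dy":0,"dz":0,"rx":0,"ry":0,"rz":0},{"dx":0,"dy":0,"dz":0,"rx":0,"ry":0,"rz":0},{"dx":0,"dy":0,"dz":0,"rx":0,"ry":0,"rz":0},{"dx":0,"dy":0,"dz":0,"rx":0,"ry":0,"rz":0},{"dx":0,"dy":0,"dz":0,"rx":0,"ry":0,"rz":0}]'
python3 g.py .5457 -.0765 .156 22.4; python3 m.py
```

```text
time: 4.15
tool_pos: [0.5424, -0.0724, 0.1546]
tool_rot: [-0.003, 0.156, 0.988, 0.001]
contact_force: [-0.9, 0.6, -0.0]
gripper_width: 1.001
grasp_force: 0.0
time: 4.65
tool_pos: [0.5449, -0.0778, 0.1596]
tool_rot: [-0.0, 0.157, 0.988, -0.004]
contact_force: [-6.6, -9.8, 6.2]
gripper_width: 0.222
grasp_force: 61.5
time: 5.15
tool_pos: [0.5448, -0.0778, 0.1596]
tool_rot: [-0.0, 0.158, 0.987, -0.003]
contact_force: [-5.7, -8.7, 4.8]
gripper_width: 0.224
grasp_force: 61.2
d [-0.0005  0.0019  0.0045] r [-1.1000e-03  5.2000e-03  1.6224e+00] pos [ 0.5448 -0.0778  0.1596] F [-5.7 -8.7  4.8] j6 -1.53 t 5.15
miss green
miss violet
centre [ 0.54645089 -0.0800533 ] red deg -16.585061934839953 rms 0.0037881205257191447Traceback (most recent call last):
  File "m.py", line 19, in <module>
    r=nets.outline_of("top","handle")[0];v,u=np.nonzero(r["pixels"])
      ~~~~~~~~~~~~~~~~~~~~~~~~~~~~~~~^^^
IndexError: list index out of range
```

```bash
python3 -m inch '[{"dx":0,"dy":-0.0025,"dz":0,"rx":0,"ry":0,"rz":0.03},{"dx":0,"dy":-0.0025,"dz":0,"rx":0,"ry":0,"rz":0.09},{"dx":0,"dy":-0.0025,"dz":0,"rx":0,"ry":0,"rz":0.16},{"dx":0,"dy":-0.0025,"dz":0,"rx":0,"ry":0,"rz":0.23},{"dx":0,"dy":-0.0025,"dz":0,"rx":0,"ry":0,"rz":0.3}]'
python3 g.py .5457 -.0765 .156 22.4
python3 -m inch '[{"dx":0,"dy":0,"dz":0,"rx":0,"ry":0,"rz":0.07},{"dx":0,"dy":0,"dz":0,"rx":0,"ry":0,"rz":0.14},{"dx":0,"dy":0,"dz":0,"rx":0,"ry":0,"rz":0.21},{"dx":0,"dy":0,"dz":0,"rx":0,"ry":0,"rz":0.28},{"dx":0,"dy":0,"dz":0,"rx":0,"ry":0,"rz":0.35}]'
python3 g.py .5457 -.0765 .156 22.4
```

```text
time: 6.15
tool_pos: [0.5449, -0.0777, 0.1596]
tool_rot: [0.001, 0.376, 0.927, -0.001]
contact_force: [-1.0, -1.5, 3.9]
gripper_width: 0.222
grasp_force: 61.1
d [0.0003 0.0018 0.0045] r [9.0000e-04 1.4000e-03 1.3199e+00] pos [ 0.5449 -0.0777  0.1596] F [-1.  -1.5  3.9] j6 -1.08 t 6.15
time: 6.65
tool_pos: [0.5451, -0.0775, 0.1596]
tool_rot: [0.001, 0.603, 0.797, -0.0]
contact_force: [0.2, -1.2, 3.5]
gripper_width: 0.225
grasp_force: 61.0
d [0.001  0.001  0.0045] r [1.400e-03 6.000e-04 9.699e-01] pos [ 0.5451 -0.0775  0.1596] F [ 0.2 -1.2  3.5] j6 -0.55 t 6.65
```

Axis found (0.545, -0.0776) and the forces are small, so I keep turning.

```bash
python3 -m inch '[{"dx":0,"dy":0,"dz":0,"rx":0,"ry":0,"rz":0.07},{"dx":0,"dy":0,"dz":0,"rx":0,"ry":0,"rz":0.14},{"dx":0,"dy":0,"dz":0,"rx":0,"ry":0,"rz":0.21},{"dx":0,"dy":0,"dz":0,"rx":0,"ry":0,"rz":0.28},{"dx":0,"dy":0,"dz":0,"rx":0,"ry":0,"rz":0.35}]' >/dev/null
python3 -m inch '[{"dx":0,"dy":0,"dz":0,"rx":0,"ry":0,"rz":0.07},{"dx":0,"dy":0,"dz":0,"rx":0,"ry":0,"rz":0.14},{"dx":0,"dy":0,"dz":0,"rx":0,"ry":0,"rz":0.21},{"dx":0,"dy":0,"dz":0,"rx":0,"ry":0,"rz":0.28},{"dx":0,"dy":0,"dz":0,"rx":0,"ry":0,"rz":0.35}]'
python3 g.py .545 -.0776 .156 22.4
```

```text
time: 7.65
tool_pos: [0.5456, -0.0776, 0.1596]
tool_rot: [0.001, 0.922, 0.387, 0.001]
contact_force: [3.4, -2.0, 2.0]
gripper_width: 0.222
grasp_force: 60.8
d [-0.0005 -0.0005  0.0045] r [ 0.0018 -0.001   0.2697] pos [ 0.5456 -0.0776  0.1596] F [ 3.4 -2.   2. ] j6 0.5 t 7.65
```

```bash
python3 -m inch '[{"dx":0,"dy":0,"dz":0,"rx":0,"ry":0,"rz":0.065},{"dx":0,"dy":0,"dz":0,"rx":0,"ry":0,"rz":0.13},{"dx":0,"dy":0,"dz":0,"rx":0,"ry":0,"rz":0.19},{"dx":0,"dy":0,"dz":0,"rx":0,"ry":0,"rz":0.24},{"dx":0,"dy":0,"dz":0,"rx":0,"ry":0,"rz":0.27}]' >/dev/null
python3 -m inch '[{"dx":0,"dy":0,"dz":0,"rx":0,"ry":0,"rz":0},{"dx":0,"dy":0,"dz":0,"rx":0,"ry":0,"rz":0},{"dx":0,"dy":0,"dz":0,"rx":0,"ry":0,"rz":0}]'
python3 g.py .545 -.0776 .156 22.4
python3 - <<'E'
from h import *
c=ci("wrist");b=optics.grab_frame("wrist");t=optics.grab_frame("top")
cv2.imwrite("pics/w2.png",b[:,:,::-1])
cv2.imwrite("pics/t2.png",cv2.resize(t[140:390,220:450],None,fx=2.4,fy=2.4,interpolation=cv2.INTER_CUBIC)[:,:,::-1])
C=np.array([.545,-.0776])
for cam in("wrist","top"):
  for q in nets.outline_of(cam,"jar_red")[:2]:
    v,u=np.nonzero(q["pixels"])
    for z in(.09,.1):
        p=ray(cam,u.mean(),v.mean(),z)[:2]-C;print(cam,q["confidence"],z,np.hypot(*p),np.degrees(np.arctan2(p[1],p[0])))
  print("front pt px",proj(cam,[*(C+.158*np.array([np.cos(np.radians(-157.6)),np.sin(np.radians(-157.6))])),.027]))
E
```

```text
time: 8.45
tool_pos: [0.5458, -0.0777, 0.1596]
tool_rot: [0.001, 0.98, 0.197, 0.001]
contact_force: [3.1, -3.7, 3.1]
gripper_width: 0.228
grasp_force: 61.0
d [-0.0008 -0.0005  0.0045] r [ 0.002  -0.0016  0.0033] pos [ 0.5458 -0.0777  0.1596] F [ 3.1 -3.7  3.1] j6 0.9 t 8.45
wrist 0.74 0.09 0.10568145394274005 -157.7691228676736
wrist 0.74 0.1 0.09581630166036975 -157.77861483702722
front pt px (np.float64(276.9320641783851), np.float64(343.1746818102913))
top 0.7 0.09 0.10245965504141202 -157.6001924197837
top 0.7 0.1 0.10070760553049936 -158.27519356651442
front pt px (np.float64(358.05093272420527), np.float64(313.88387587319477))
```

View pics/t2.png

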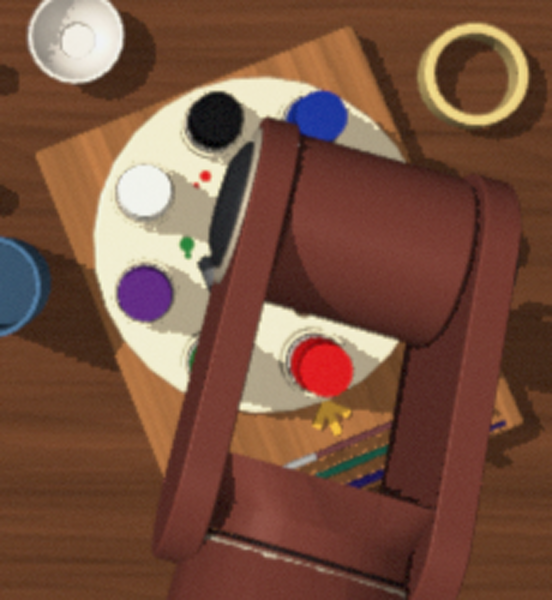

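View pics/w2.png

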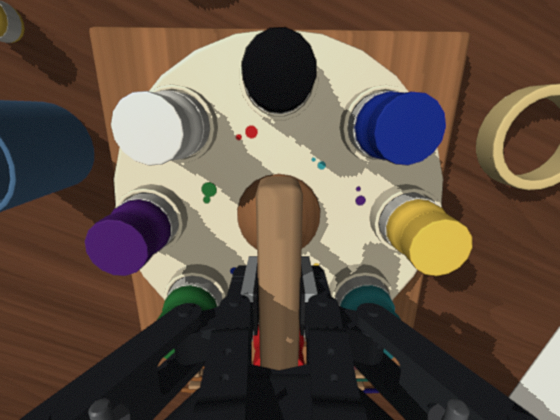

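The red jar (crop 322,366) now stands beside the pointer (crop 331,415). The wrist view shows the board's back edge from about (91,27) to (468,33), which gives the board's yaw for a fine check.

```bash
python3 - <<'E'
from h import *
b=cv2.imread("pics/w2.png").astype(np.float32)
ang=lambda p,q:np.degrees(np.arctan2(*(q-p)[1::-1]))
# back edge: strongest row gradient per column, robust line
g=cv2.Sobel(cv2.GaussianBlur(b[:,:,2],(0,0),1),cv2.CV_32F,0,1)
cs=np.arange(110,455);rs=20+np.abs(g[20:42,110:455]).argmax(0)
vx,vy,x0,y0=cv2.fitLine(np.c_[cs,rs].astype(np.float32),cv2.DIST_WELSCH,0,.01,.01).ravel()
f=lambda u:y0+vy/vx*(u-x0)
p,q=ray("wrist",110,f(110),.024),ray("wrist",455,f(455),.024)
print("edge",f(110),f(455),"stand yaw",ang(p,q)+90)
t=cv2.imread("pics/t.png");
# bar top edges
gx=cv2.Sobel(cv2.GaussianBlur(b[:,:,2],(0,0),1),cv2.CV_32F,1,0)
L=[]
for lo,hi in((250,268),(292,308)):
    r=np.arange(190,255);c=lo+np.abs(gx[190:255,lo:hi]).argmax(1)
    a=np.polyfit(r,c,1);P=[ray("wrist",np.polyval(a,k),k,.17) for k in(190,254)];L.append(ang(P[1],P[0]));print(a)
print("bar",L)
# tray centre->red jar and stand axis check: midpoint of back edge corners
m=(ray("wrist",91,27.5,.024)+ray("wrist",468,33,.024))/2;print("axis->back mid",ang(np.array([.545,-.0777,0]),m),np.hypot(*(m[:2]-[.545,-.0777])))
E
```

```text
edge 26.809103 31.443907 stand yaw 22.04105243702911
[6.99300699e-04 2.56275524e+02]
[5.09178322e-02 2.88480857e+02]
bar [np.float64(21.297035030163215), np.float64(26.745758542381903)]
axis->back mid 21.753398454601257 0.1427724243843802
```

```bash
python3 -m inch '[{"dx":0,"dy":0,"dz":0,"rx":0,"ry":0,"rz":0.004},{"dx":0,"dy":0,"dz":0,"rx":0,"ry":0,"rz":0.007},{"dx":0,"dy":0,"dz":0,"rx":0,"ry":0,"rz":0.007},{"dx":0,"dy":0,"dz":0,"rx":0,"ry":0,"rz":0.007},{"dx":0,"dy":0,"dz":0,"rx":0,"ry":0,"rz":0.007}]'
python3 g.py .545 -.0776 .156 22.1
python3 - <<'E'
from h import *
C=np.array([.5453,-.0777])
for i in range(2):
 optics.grab_frame("wrist")
 for n in("red","black","white","blue","violet","yellow"):
  for q in nets.outline_of("wrist","jar_"+n)[:1]:
    v,u=np.nonzero(q["pixels"]);p=ray("wrist",u.mean(),v.mean(),.09)[:2]-C;print(n,round(q["confidence"],2),np.hypot(*p).round(3),np.degrees(np.arctan2(p[1],p[0])).round(2))
E
```

```text
time: 9.15
tool_pos: [0.5457, -0.0777, 0.1596]
tool_rot: [0.001, 0.981, 0.191, 0.001]
contact_force: [3.7, -4.8, 4.5]
gripper_width: 0.221
grasp_force: 61.0
d [-0.0008 -0.0005  0.0045] r [ 0.002  -0.0016 -0.0003] pos [ 0.5457 -0.0777  0.1596] F [ 3.7 -4.8  4.5] j6 0.91 t 9.15
red 0.74 0.107 -159.97
black 0.64 0.107 21.64
white 0.83 0.106 67.18
blue 0.59 0.106 -23.5
violet 0.71 0.105 111.96
yellow 0.82 0.201 72.04
red 0.84 0.106 -158.66
black 0.87 0.107 21.75
white 0.94 0.106 67.19
blue 0.63 0.106 -23.41
violet 0.76 0.105 111.78
yellow 0.96 0.106 -67.85
```

Jar ring is at 21.9° against a board yaw of 22.05°, and the grip holds at 61 N, so I'm handing in.

```bash
python3 -c "
from plant import ticket;print(ticket.job_done())"
```

```text
the job is handed in; nothing more can be done
None
```

The red jar stands at the front, in line with the brass pointer to within about half a degree by my measurements, and the gripper still holds the crossbar at about 61 N; the job is handed in.

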